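Open the lockout padlock and present it at the mill's hasp

ROBOT

A 6-joint arm with a two-finger parallel gripper is mounted at the origin on the work surface. World frame = base frame: x ahead of the robot, y to its left, z up, the work surface at z = 0. Lengths are in m, angles in degrees, forces in N, time in s.
With the tool pointing down it reaches from about 0.4 to 0.825 m from the base axis. Payload 7 kg.
Tool frame: the origin (TCP) lies midway between the tips of the shut fingers; the grasp point (between the pads) lies ctrl.tcp_to_grasp behind it (ctrl.tcp_to_grasp is the distance from the TCP to the grasp point, in m); y points along the fingers, z is the direction in which the jaws open and shut, and the axes are right-handed (so a half turn about y gives the same grasp; the last joint's range is limited). The gripper opens to 88 mm and grips with 3 to 60 N. Pads are 19 mm wide; open, the fingers measure 130 mm over their backs; the gripper's body (78 mm by 193 mm) begins 47 mm behind the grasp point.
Start: joints at [-60.327, 20.546, 0.682, 0, -70.136, -16.507], TCP at [0.154, -0.657, 0.203] pointing down, gripper open.
Joint ranges: [-176.03, 176.03], [-82.01, 121.73], [-58.28, 71.71], [-173.87, 95.51], [-174.79, -0.11], [-173.66, 173.66]. Speed limits (degrees/s): [136.94, 136.94, 172.46, 180, 180, 180].

INTERFACE

Orientations are given as [roll, pitch, yaw] about the fixed x, y, z axes, in that order (R = Rz(yaw) Ry(pitch) Rx(roll)).
In Python, from plant import ctrl, snapshot, silhouettes gives the robot as it stands.
- The arm moves only by the shell command python3 -m pendant 'ROWS'. ROWS is JSON, a list that holds one entry, the list of rows, each a list of 7 numbers: the shift along the tool's x, y, z in cm, then the turn, a rotation vector about the tool's x, y, z in degrees, then the opening, from 0 (shut) to 1 (fully open). In form: [[[x, y, z, rx, ry, rz, hand], ...]]. A call has 1 to 12 rows; each row shifts and turns the commanded pose from where the row before left it, along the tool's axes as they then stand; what a row does not reach is not made up. A row lasts 1/12 s, in which the tool goes at most 41.7 mm and 7.16 degrees, less where a joint would pass 70% of its speed; a pose out of reach is approached as far as the arm can. A call with a gripper value outside its range is refused whole. The fingers move at their own pace and stop on an object; the grip force is fixed at half the most. Time passes only in rows, so rows that do not move let the fingers close. It gives the time, the measured TCP pose, the force and the opening at its end, in the units of the state.
- ctrl.get_obs(): the state, without advancing time (a new reading comes with each control period).
- snapshot(name): name is "scene" or "top" or "wrist"; returns a dict with "image" (400x640x3 uint8, red, green, blue), "camera_matrix" (3x3 intrinsics, pixels), "dist_coeffs" ([k1, k2, p1, p2, k3] as OpenCV has them; the pictures are not rectified), "eye" and "orientation" of the camera in the world; the wrist camera has in their place "mount" (4x4, takes a point from camera to tool coordinates, whose origin is the TCP and whose axes are the tool frame's). Camera axes: x right, y down, z forward; pixel columns grow to the right and rows downward; lengths in m; the calibration is good to about 2 mm. A picture is of the moment at which its call begins: read the wrist's pose just before it. There is no depth.
- ctrl.close_job(): hands the job in, once; it reports no verdict.
Trained networks look in a picture, given as the dict that the camera call returned (one of the last four; its "shot" number tells which), for a name from the list of things; names that differ only in an ending like _2 or _b are one class to them, and where a whole thing is asked for, a point or a joint stands for the part that bears it (a point fixed in the world has none). Each returns a list of dicts, best first, with "confidence" (0 to 1); they miss things now and then, are a little off and sometimes report something else, mostly with a low value. They report only what shows in the picture. A call takes as long as a camera call. They do not tell look-alikes from the thing itself.
- silhouettes(picture, thing): "mask" (400x640 bool, what is visible of it) and "bbox" ([left, top, width, height] in pixels, round what is visible of it).
The state is a dict: "clock": time; "joint_pos": joint angles; "qvel": joint speeds; "tau": joint torques, N m; "tool_pos": TCP position; "orientation": TCP orientation; "force": force on the tool from outside, world axes, zero at the start; "moment": the same for the moment, N m; "opening": finger opening in m.
Only numpy, scipy, OpenCV 4.12 (cv2) and the standard library are available. Lean on these libraries where they do the work, as an engineer would, in place of code of your own. Each camera call takes 0.05 s, during which the arm holds its last target.

TASK

Get the lockout padlock ready for the mill: with the padlock lying in its nest, turn its dial through the clicks until the pointer rests at the index mark on the shackle side, then pull the shackle fully open. Then lift the open lock out of the nest and present it at the isolator: hold it in the air, level with the dial uppermost, with the middle of the shackle's bow above the hasp staple (within 3 cm sideways, 3 to 10 cm over it, touching nothing but the gripper). Finish while still holding it there, with the shackle still open, and leave the other things on the bench where they are.

Things in the scene. Friction and masses are not known exactly. Their poses are not given: they have to be found in the camera images.
- lock: combination padlock lying on its back, loose: brass body 56 long (x) x 62 wide (y) x 28 mm high, whole lock 0.3 to 0.45 kg. Origin: centre of the body's underside, which rests on the nest's pedestal. Lock +x points out along the shackle, +z up through the dial. It can be gripped across its 62 mm width at mid length, where the nest leaves its sides free
- dial_grip (a point): middle of the dial's bar grip, on the dial's axis, at lock x = -5, z = 44 mm. Black dial: disc 38 mm across, 6 mm thick, just above the body; on it an upright bar 32 long x 10 wide x 18 mm high (35 to 53 mm above the lock's underside). The point's x runs along the bar towards the pointer (steel nose on the disc's rim and steel strip on the bar's top, at one end), z up
- dial (a joint): angle of the dial in the lock, rad, counter-clockwise from above positive. 0: pointer at the index mark, towards the shackle (lock +x); only there (within about 0.1) is the shackle free. A spring clicks it into place every 30 degrees, one click being exactly at 0; up to 0.1 Nm to turn. Limits +-3.4. Starts between about 1.0 and 2.6: turn it clockwise, in more than one grip if need be
- shackle (a joint): how far the shackle is pulled out, m: 0 shut, 0.020 fully open (stop). Slides along lock +x; blocked by the dial's gate unless the dial is at 0; friction of about 2 N keeps it where it is left
- bow (a point): middle of the shackle's straight bow piece: lock x = 58 mm shut, 78 open; z = 12 mm. Steel U of 8 mm round bar, legs at lock y = +-20 mm (32 mm clear between them), straight piece 26 mm long along lock y; 26 mm clear between bow and lock body when shut; free space below it down to the bench
- nest: fixed grey plastic nest; origin on the bench under its centre, axes as the lock's in it. Pedestal 54 x 52 mm, top 20 mm above the bench; L-shaped corner posts to 32 mm (12 mm up the lock's body), about 1.5 mm of play all round; each long side is free over 40 mm between the posts, the shackle end between lock y = +-25 mm
- isolator: fixed mains isolator box, white, 120 (x) x 140 (y) x 60 mm high, with a black rotary switch handle to 84 mm height, 22 mm to the box's +x from the centre. Origin under its centre on the bench; +x is the side with two cable glands
- hasp (a point): top of the hasp staple, a steel loop 36 mm wide (along the box's y) of 6 mm bar that stands on the isolator's lid 35 mm to the box's own -x from its centre; this point is 81 mm above the bench
- face_mill: aluminium face-milling cutter, 52 mm diameter, 46 mm high, a bystander; origin at its underside
- spanner: steel spanner 150 mm long lying flat, a bystander; origin at its underside
- collet: steel collet, 32 mm diameter, 34 mm high, a bystander; origin at its underside
- parallel: steel parallel bar 100 x 16 x 28 mm, a bystander; origin at its underside
- oil_bottle: white bottle, 56 mm diameter, 85 mm high, a bystander; origin at its underside
- brush: bench brush 160 mm long, a bystander
- screwdriver: screwdriver 170 mm long, a bystander
Mind the look-alikes: they are no part of the job. What is shaped like the lock but red is not meant.

How it is judged (in metres and radians):
On the way, in this order (a step that is already met when the one before it is completed fails the run):
1. the dial rests in the click at the index mark (value of joint dial between -0.13 and 0.13 rad), for 0.2 s.
2. the shackle is pulled open (value of joint shackle above 0.016 m), for 0.2 s.
At the end, for the whole second after the job is handed in: the gripper's fingers hold the padlock (over 1 N), still (under 30 mm/s), dial up within 0.45 rad of level, the shackle at least 14 mm out, the bow's middle within 35 mm sideways of the hasp staple's top and 25 to 110 mm above it, the lock touching neither isolator nor nest (value of joint shackle above 0.014 m and horizontal distance between bow and hasp below 0.035 m and z of bow in the frame of hasp between 0.025 and 0.11 m and angle between lock's own z axis and vertical below 0.45 rad and linear speed of lock below 0.03 m/s and contact force between the fingers and lock above 1 N and contact force between lock and isolator below 0.1 N and contact force between lock and nest below 0.1 N); the arm keeps its last pose, push and grip.
It fails at once if another thing on the bench is shifted by more than 30 mm (distance of any of face_mill, spanner, collet, parallel, oil_bottle, brush, screwdriver from where it was at the start of the episode above 0.03 m).
It fails at once if the padlock is taken out of its nest while still shut (z of lock in the frame of nest above 0.05 m and value of joint shackle below 0.012 m).
It also fails if it takes over 72 s, if anything falls off the work surface, if the arm or the gripper's body presses on something with over 40 N, if the wrist force passes 120 N, or if a joint passes its speed limit or range.

## Working session

There is one attempt and no reset: what is moved stays moved. The work goes in short steps, Python scripts to look and compute and a shell command to move; the robot and the scene stay as the last step left them, time stands still between calls to the robot, and variables do not carry over. Pictures are saved under pics/ and viewed, and the job is handed in when it is done.

```bash
ls; mkdir -p pics; cat > h.py <<'E'
import numpy as np,cv2
from plant import ctrl,snapshot,silhouettes
from scipy.spatial.transform import Rotation as R
def save(im,n): cv2.imwrite('pics/'+n,cv2.cvtColor(im,cv2.COLOR_RGB2BGR))
E
python3 - <<'E'
from h import *
print(ctrl.get_obs(),ctrl.tcp_to_grasp)
for n in ('scene','top','wrist'):
    s=snapshot(n); save(s['image'],n+'0.png'); print({k:v for k,v in s.items() if k!='image'})
    for t in ('lock','nest','isolator','dial'):
        print(t,[(d['confidence'],d['bbox']) for d in silhouettes(s,t)])
E
```

```text
pics
{'clock': 0.0, 'joint_pos': array([-6.03266259e+01,  2.05917582e+01,  6.31946409e-01, -2.22328436e-02,
       -7.01363952e+01, -1.65061009e+01]), 'qvel': array([ 0.07647668,  0.00334846,  0.0548518 ,  0.07505294, -0.04596519,
        0.06003883]), 'tau': array([ 1.02368849e-03, -5.82727182e+01,  2.93052775e+01,  6.99730530e+00,
        6.86197905e-03, -2.02287520e-04]), 'tool_pos': array([ 0.15360175, -0.65671895,  0.20169856]), 'orientation': array([-8.99018191e+01,  7.29827819e-03,  1.31597076e+01]), 'force': array([ 0.28510563,  0.27624761, -1.10916695]), 'moment': array([ 0.01332419,  0.01584304, -0.02817197]), 'opening': 0.0878991638801249} 0.0188
{'camera_matrix': array([[438.22993053,   0.        , 320.86439884],
       [  0.        , 438.22993053, 202.17222832],
       [  0.        ,   0.        ,   1.        ]]), 'dist_coeffs': array([0.03060511, 0.        , 0.        , 0.        , 0.        ]), 'eye': array([1.31112144, 0.14806274, 0.86344752]), 'orientation': array([-137.18490964,   -0.6592027 ,  100.92942566]), 'shot': 1}
lock [(0.96, [355.3, 154.7, 29.5, 27.3]), (0.
[... 976 characters left out ...]
8]), (0.51, [256.0, 211.7, 12.2, 10.4])]
{'camera_matrix': array([[358.47758276,   0.        , 319.85182172],
       [  0.        , 358.47758276, 199.24395708],
       [  0.        ,   0.        ,   1.        ]]), 'dist_coeffs': array([-0.06352645,  0.        ,  0.        ,  0.        ,  0.        ]), 'mount': array([[ 1.14028876e-03,  9.69011876e-01,  2.47011507e-01,
        -6.57634611e-02],
       [ 7.29665318e-04, -2.47012408e-01,  9.69012042e-01,
        -1.82477097e-01],
       [ 9.99999084e-01, -9.24717809e-04, -9.88719831e-04,
        -1.52258429e-03],
       [ 0.00000000e+00,  0.00000000e+00,  0.00000000e+00,
         1.00000000e+00]]), 'shot': 3}
lock []
nest []
isolator []
dial []
```

```bash
python3 - <<'E'
import cv2
a=cv2.imread('pics/top0.png');cv2.imwrite('pics/topz.png',cv2.resize(a[80:320,180:460],None,fx=2.5,fy=2.5,interpolation=3))
a=cv2.imread('pics/scene0.png');cv2.imwrite('pics/scenez.png',cv2.resize(a[110:280,190:460],None,fx=2.9,fy=2.9,interpolation=3))
E
```

```text
(no output)
```

View pics/topz.png

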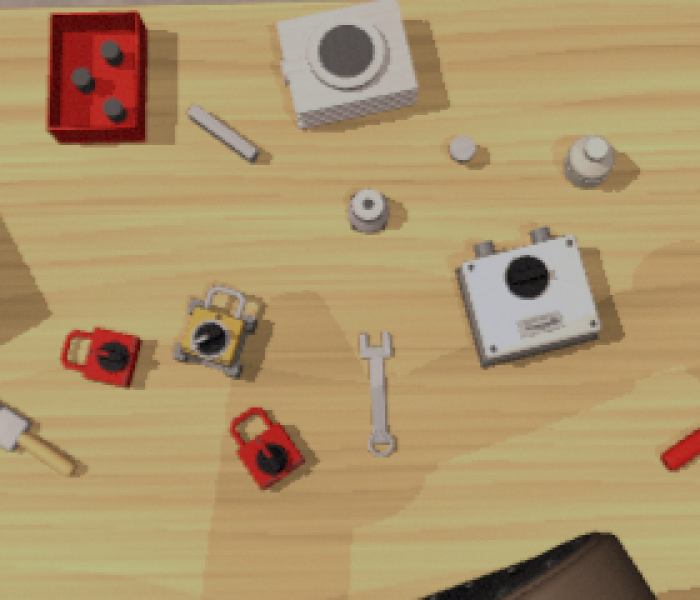

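View pics/scenez.png

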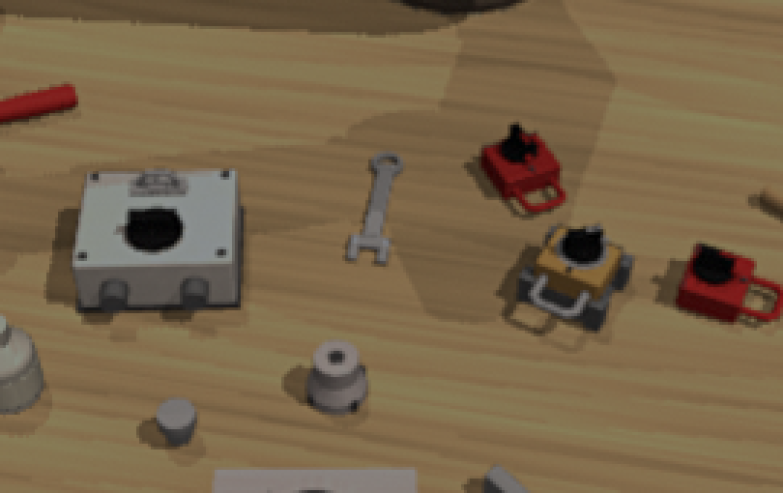

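View pics/top0.png

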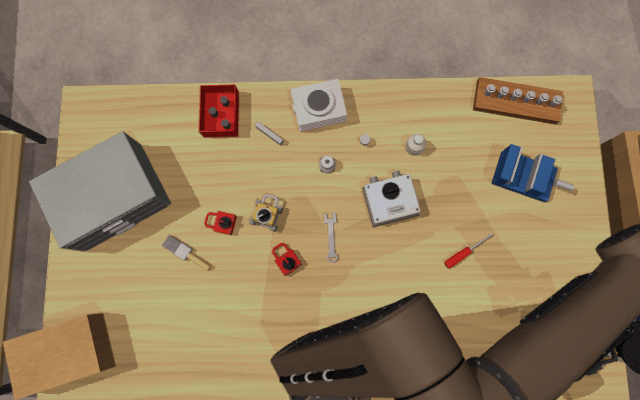

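The brass lock in the nest with grey posts is at top (266,213). The red look-alikes at (222,222) and (286,260) are ruled out by colour, and they have no nest. The isolator is at (391,198), with its glands towards image-up. Next I'll turn these into positions.

```bash
cat >> h.py <<'E'
def campose(s,obs=None):
    if 'mount' in s:
        T=np.eye(4);T[:3,:3]=R.from_euler('xyz',obs['orientation'],degrees=True).as_matrix();T[:3,3]=obs['tool_pos']
        return T@s['mount']
    T=np.eye(4);T[:3,:3]=R.from_euler('xyz',s['orientation'],degrees=True).as_matrix();T[:3,3]=s['eye'];return T
def ray(s,px,z,obs=None):
    T=campose(s,obs); p=cv2.undistortPoints(np.array(px,float).reshape(-1,1,2),s['camera_matrix'],s['dist_coeffs'])[:,0]
    d=np.c_[p,np.ones(len(p))]@T[:3,:3].T
    return T[:3,3]+d*((z-T[2,3])/d[:,2])[:,None]
def proj(s,P,obs=None):
    T=campose(s,obs);Ti=np.linalg.inv(T)
    q=cv2.projectPoints((np.array(P,float).reshape(-1,3)@Ti[:3,:3].T+Ti[:3,3]),np.zeros(3),np.zeros(3),s['camera_matrix'],s['dist_coeffs'])[0]
    return q[:,0]
E
python3 - <<'E'
from h import *
s=snapshot('top')
f=lambda x,y:(180+x/2.5,80+y/2.5)
print('lock dial',ray(s,[f(211,338)],.073))
print('bow',ray(s,[f(231,291)],.032))
print('iso handle',ray(s,[f(527,277)],.084), 'iso corners lid',ray(s,[f(458,267),f(585,236),f(603,330),f(484,362)],.06))
print('hasp',ray(s,[f(541,321)],.081))
print('others red',ray(s,[f(110,355),f(270,460)],.04), 'spanner',ray(s,[f(376,340),f(382,450)],.0),'mill',ray(s,[f(368,205)],.046))
E
```

```text
lock dial [[0.50155944 0.17918021 0.073     ]]
bow [[0.56397889 0.1611515  0.032     ]]
iso handle [[ 0.56505375 -0.18744217  0.084     ]] iso corners lid [[ 0.58298927 -0.10978035  0.06      ]
 [ 0.61766803 -0.2605323   0.06      ]
 [ 0.50529005 -0.27627423  0.06      ]
 [ 0.47008578 -0.13677676  0.06      ]]
hasp [[ 0.51387618 -0.20192176  0.081     ]]
others red [[0.48793134 0.30350564 0.04      ]
 [0.36179952 0.11382532 0.04      ]] spanner [[ 0.50629672 -0.01171983  0.        ]
 [ 0.37348653 -0.01673741  0.        ]] mill [[ 0.66355014 -0.00490133  0.046     ]]
```

```bash
python3 -m pendant '[[[3.1,0,2.3,0,0,0,1],[3.1,0,2.3,0,0,0,1],[3.1,0,2.3,0,0,0,1],[3.1,0,2.3,0,0,0,1],[3.1,0,2.3,0,0,0,1],[3.1,0,2.3,0,0,0,1],[3.1,0,2.3,0,0,0,1],[3.1,0,2.3,0,0,0,1],[3.1,0,2.3,0,0,0,1],[3.1,0,2.3,0,0,0,1],[3.1,0,2.3,0,0,0,1],[3.1,0,2.3,0,0,0,1]]]'
```

```text
clock: 1.8
tool_pos: [0.4541, -0.3021, 0.2031]
orientation: [-90.0, -0.0, 13.2]
force: [-0.2, -0.4, -0.9]
opening: 0.0878
```

```bash
python3 -m pendant '[[[0.9,0,3.8,0,0,0,1],[0.9,0,3.8,0,0,0,1],[0.9,0,3.8,0,0,0,1],[0.9,0,3.8,0,0,0,1],[0.9,0,3.8,0,0,0,1],[0.9,0,3.8,0,0,0,1],[0.9,0,3.8,0,0,0,1],[0.9,0,3.8,0,0,0,1],[0.9,0,3.8,0,0,0,1],[0.9,0,3.8,0,0,0,1],[0.9,0,3.8,0,0,0,1],[0.9,0,3.8,0,0,0,1]]]'
python3 - <<'E'
from h import *
o=ctrl.get_obs();s=snapshot('wrist');save(s['image'],'w1.png');print(o['tool_pos'],o['joint_pos'])
for t in ('lock','nest','dial','bow'):
    print(t,[(d['confidence'],d['bbox']) for d in silhouettes(s,t)])
print(proj(s,[[.5016,.179,.073]],o))
E
```

```text
clock: 2.8
tool_pos: [0.454, 0.1669, 0.2032]
orientation: [-90.0, -0.1, 13.2]
force: [1.5, -0.2, -0.5]
opening: 0.0878
[0.45395804 0.16691702 0.20319641] [ 4.35554394e+01  2.17474852e+00 -2.26782265e+01  5.73344193e-03
 -6.50758492e+01 -1.20366595e+02]
lock [(0.82, [284.3, 199.3, 78.5, 60.7]), (0.75, [404.7, 199.1, 82.8, 56.2]), (0.68, [252.3, 42.0, 79.4, 104.2])]
nest [(0.59, [268.4, 177.4, 102.9, 70.2])]
dial [(0.82, [268.1, 52.2, 37.4, 46.6]), (0.72, [422.7, 220.4, 34.8, 15.9]), (0.59, [308.1, 220.6, 39.5, 32.2])]
bow [(0.74, [278.6, 96.9, 52.0, 48.4]), (0.74, [471.5, 227.8, 17.2, 29.1]), (0.5, [281.8, 249.1, 10.7, 5.1])]
[[322.77330063 235.94939841]]
```

View pics/w1.png

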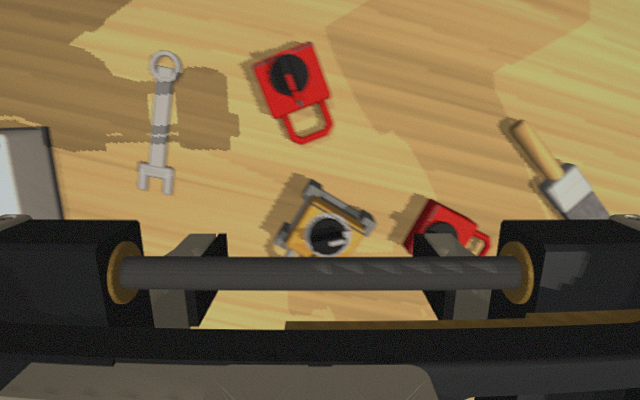

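```bash
python3 -m pendant '[[[3.5,0,-0.5,0,0,0,1],[3.5,0,-0.5,0,0,0,1],[3.5,0,-0.5,0,0,0,1],[0,0,0,0,0,0,1],[0,0,0,0,0,0,1]]]'
python3 - <<'E'
from h import *
o=ctrl.get_obs();s=snapshot('wrist');save(s['image'],'w2.png');print(o['tool_pos'],o['joint_pos'])
x=s['image'][30:230,210:430];save(cv2.resize(x,None,fx=3,fy=3,interpolation=2)[:600],'w2z.png')
for t in ('lock','nest','dial','bow'):
    print(t,[(d['confidence'],d['bbox']) for d in silhouettes(s,t)])
E
```

```text
clock: 3.47
tool_pos: [0.5612, 0.1723, 0.2014]
orientation: [-90.0, 0.1, 13.0]
force: [0.0, -0.5, -0.6]
opening: 0.0873
[0.56115355 0.17232955 0.20140307] [ 3.61400614e+01  1.24490788e+01 -1.07871825e+01 -3.55514007e-03
 -6.68878163e+01 -1.13171576e+02]
lock [(0.83, [425.3, 99.6, 93.0, 83.3]), (0.7, [293.2, 147.4, 53.6, 42.5]), (0.68, [291.0, 0.0, 62.2, 36.3])]
nest [(0.93, [286.9, 72.4, 108.2, 108.2])]
dial [(0.87, [446.4, 116.4, 44.7, 41.8]), (0.62, [325.5, 110.0, 47.7, 38.1])]
bow [(0.91, [478.9, 134.9, 39.2, 42.8]), (0.88, [299.3, 0.0, 53.3, 35.1]), (0.75, [292.1, 145.5, 57.1, 45.3])]
```

View pics/w2z.png

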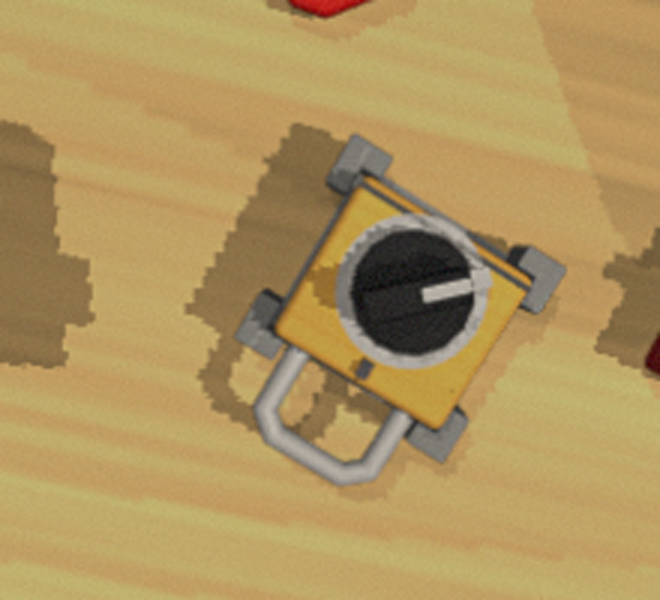

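```bash
python3 - <<'E'
from h import *
o=ctrl.get_obs();s=snapshot('wrist')
f=lambda P:[(210+x/3-.33,30+y/3-.33) for x,y in P]
c=ray(s,f([(367,178),(535,280),(443,428),(275,325)]),.048,o)[:,:2]
print(c, [np.linalg.norm(c[i]-c[(i+1)%4]) for i in range(4)])
# order: -x-y?, -x+y, +x+y, +x-y
ex=(c[2]+c[3]-c[0]-c[1]); ey=(c[1]+c[2]-c[0]-c[3])
print('yaw',np.degrees(np.arctan2(ex[1],ex[0])),np.degrees(np.arctan2(-ey[0],ey[1])))
ctr=c.mean(0);yaw=np.arctan2(ex[1],ex[0]);yaw=(yaw+np.arctan2(-ey[0],ey[1]))/2
print('ctr',ctr,np.degrees(yaw))
u=np.array([np.cos(yaw),np.sin(yaw)]);v=np.array([-u[1],u[0]])
L=lambda p:np.c_[(p[:,:2]-ctr)@u,(p[:,:2]-ctr)@v]*1000
b=ray(s,f([(362,303),(485,285)]),.073,o);d=b[1]-b[0]
print('bar',np.degrees(np.arctan2(d[1],d[0])),'strip', [np.degrees(np.arctan2(*(q[1]-q[0])[[1,0]])) for q in [ray(s,f([(424,296),(480,283)]),.073,o)]],'dialc',L(ray(s,f([(413,290)]),.055,o)), L(b))
print('disc', L(ray(s,f([(413,216+76)]),.053,o)))
print('bow out',L(ray(s,f([(345,484),(265,435)]),.032,o)))
print('posts',L(ray(s,f([(440,462),(467,418),(412,447),(243,347),(282,355)]),.032,o)))
E
```

```text
[[0.47681288 0.16382458]
 [0.49445325 0.22145647]
 [0.54585039 0.20531395]
 [0.52623341 0.14625682]] [np.float64(0.06027119876631693), np.float64(0.053872509641148716), np.float64(0.062229983137897), np.float64(0.05245011551323866)]
yaw -18.488322339622357 -17.70763564265744
ctr [0.51083748 0.18421296] -18.097978991139897
bar 111.44393219875595 strip [np.float64(116.19349528706017)] dialc [[-4.93559186 -0.90788839]] [[  5.71358407 -13.07203278]
 [-16.91317808  14.33555281]]
disc [[-4.42065615 -0.40886233]]
bow out [[ 61.56460983  15.87014888]
 [ 61.05916024 -15.7135769 ]]
posts [[ 38.55154145  39.22642866]
 [ 21.28427805  38.86623433]
 [ 39.09367837  28.43922075]
 [ 39.53753364 -36.6781178 ]
 [ 35.18554806 -24.40822802]]
```

```bash
python3 -m pendant '[[[-2.5,0,1.3,0,0,0,1],[-2.5,0,1.3,0,0,0,1],[0,0,0,0,-7,0,1],[0,0,0,0,-7,0,1],[0,0,0,0,-7,0,1],[0,0,0,0,-7,0,1],[0,0,0,0,-7,0,1],[0,0,0,0,-7,0,1],[0,0,0,0,-7,0,1],[0,0,0,0,-7,0,1],[0,0,0,0,-7,0,1],[0,0,0,0,-7,0,1]]]'
python3 -m pendant '[[[0,1.5,0,0,-7,0,1],[0,1.5,0,0,-7,0,1],[0,1.5,0,0,-7,0,1],[0,1.5,0,0,-7,0,1],[0,1.5,0,0,-3,0,1],[0,0,0,0,0,0,1],[0,0,0,0,0,0,1],[0,0,0,0,0,0,1]]]'
python3 - <<'E'
from h import *
o=ctrl.get_obs();s=snapshot('wrist');save(s['image'],'w3.png');print(o)
E
```

```text
clock: 4.77
tool_pos: [0.5049, 0.1881, 0.2033]
orientation: [-90.0, -0.0, 83.6]
force: [0.1, 0.4, 0.5]
opening: 0.0879
clock: 5.43
tool_pos: [0.5058, 0.1884, 0.1289]
orientation: [-90.1, -0.0, 114.1]
force: [-0.5, -0.2, -0.2]
opening: 0.0875
{'clock': 5.4333, 'joint_pos': array([ 4.12649376e+01,  1.13638931e+01, -2.24307045e+01,  2.55057771e-02,
       -5.61214416e+01, -1.72013098e+01]), 'qvel': array([-0.24729367, -0.39164546,  0.53018776, -0.05509766,  0.13070994,
        0.40431588]), 'tau': array([-1.00050936e-02, -4.12783957e+01,  2.52734095e+01,  6.04069322e+00,
        4.48070612e-03,  2.77982291e-02]), 'tool_pos': array([0.5057726 , 0.18842051, 0.12887405]), 'orientation': array([-9.00864713e+01, -4.58077446e-03,  1.14077834e+02]), 'force': array([-0.48809169, -0.23692746, -0.15718084]), 'moment': array([0.0591849 , 0.15725131, 0.05677907]), 'opening': 0.08754262296101839}
```

View pics/w3.png

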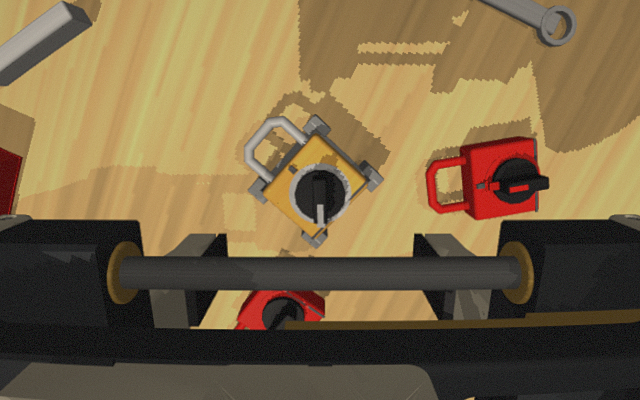

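```bash
python3 - <<'E'
from h import *
o=ctrl.get_obs();s=snapshot('wrist')
x=s['image'][100:260,230:400];save(cv2.resize(x,None,fx=3.7,fy=3.7,interpolation=2),'w3z.png')
print(proj(s,[[.5061,.1857,.073],[.5061,.1857,.055],[.511,.1842,.048]],o))
print(ray(s,[(320,195)],.055,o))
E
```

```text
[[321.69013646 205.42033275]
 [321.59448298 198.9783372 ]
 [316.44694298 192.36909317]]
[[0.50840621 0.18341895 0.055     ]]
```

View pics/w3z.png

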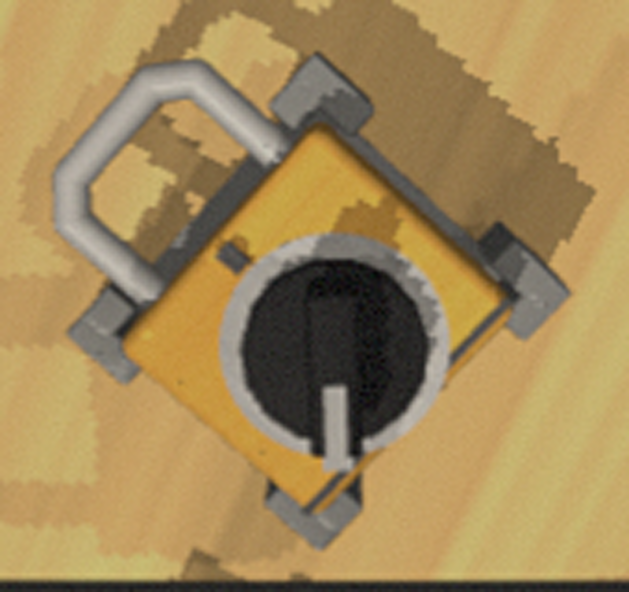

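```bash
python3 -m pendant '[[[-0.4,1.5,0,0,0,0,1],[0,1.5,0,0,0,0,1],[0,1.5,0,0,0,0,1],[0,1.5,0,0,0,0,0.6],[0,1.0,0,0,0,0,0.3],[0,0,0,0,0,0,0],[0,0,0,0,0,0,0],[0,0,0,0,0,0,0],[0,0,0,0,0,0,0]]]'
```

```text
clock: 6.28
tool_pos: [0.5078, 0.1849, 0.0588]
orientation: [-90.1, -0.0, 114.2]
force: [-0.1, 0.8, -0.0]
opening: 0.0532
```

```bash
python3 -m pendant '[[[0,0,0,0,0,0,0],[0,0,0,0,0,0,0],[0,0,0,0,0,0,0],[0,0,0,0,0,0,0],[0,0,0,0,0,0,0],[0,0,0,0,0,0,0]]]'
```

```text
clock: 6.78
tool_pos: [0.5071, 0.1844, 0.0577]
orientation: [-90.0, -0.0, 114.2]
force: [0.6, 1.3, -0.8]
opening: 0.0135
```

```bash
python3 -m pendant '[[[0,0,0,0,0,0,0],[0,0,0,0,0,0,0],[0,0,0,0,0,0,0],[0,0,0,0,7,0,0],[0,0,0,0,7,0,0],[0,0,0,0,7,0,0],[0,0,0,0,7,0,0],[0,0,0,0,7,0,0],[0,0,0,0,7,0,0],[0,0,0,0,7,0,0],[0,0,0,0,7,0,0],[0,0,0,0,7,0,0]]]'
python3 -c "
from h import *
print(ctrl.get_obs()['joint_pos'],ctrl.get_obs()['moment'])"
```

```text
clock: 7.78
tool_pos: [0.5071, 0.1844, 0.0576]
orientation: [-90.0, 0.0, 50.8]
force: [0.4, -0.4, -0.5]
opening: 0.0007
[ 4.08113841e+01  1.60560318e+01 -2.71447665e+01  1.58173245e-03
 -4.68032528e+01 -7.99907928e+01] [0.06545223 0.05218106 0.02983667]
```

```bash
python3 - <<'E'
from h import *
o=ctrl.get_obs();s=snapshot('wrist');save(s['image'],'w4.png')
s=snapshot('scene');x=s['image'][150:240,330:440];save(cv2.resize(x,None,fx=6,fy=6,interpolation=2),'s4.png')
E
```

```text
(no output)
```

View pics/w4.png

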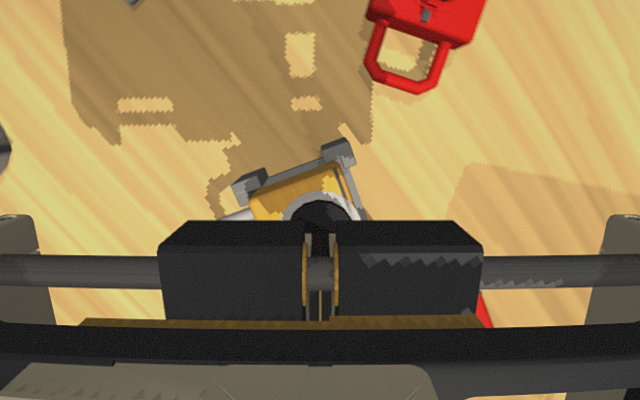

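View pics/s4.png

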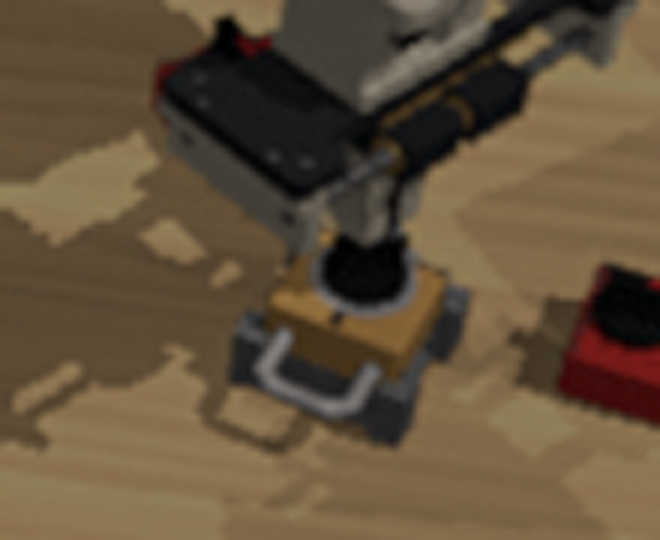

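```bash
python3 - <<'E'
from h import *
print(ctrl.get_obs()['opening'])
x=cv2.imread('pics/w4.png')[130:330,210:430];x=cv2.convertScaleAbs(x,alpha=2.2,beta=15)
cv2.imwrite('pics/w4z.png',cv2.resize(x,None,fx=3,fy=3,interpolation=2))
E
```

```text
8.765537579881786e-05
```

View pics/w4z.png

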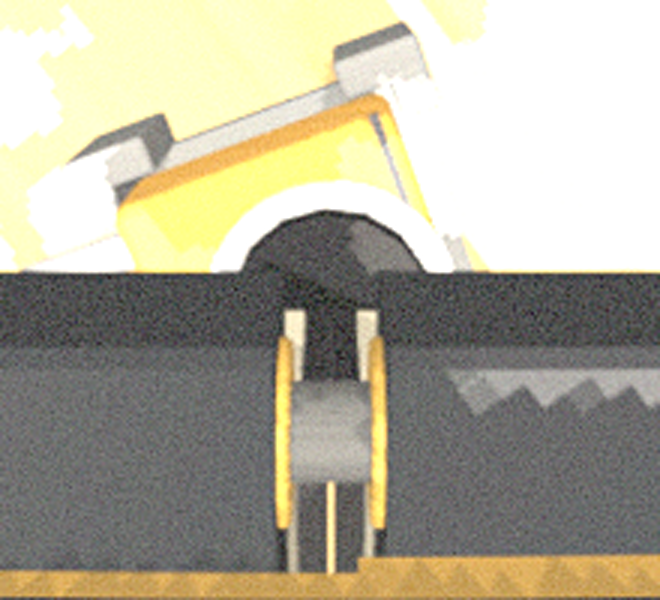

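```bash
python3 -m pendant '[[[0,0,0,0,0,0,0.5],[0,-1,0,0,0,0,0.7],[0,-3,0,0,0,0,1],[0,-3,0,0,0,0,1],[0,0,0,0,0,0,1],[0,0,0,0,0,0,1],[0,0,0,0,0,0,1]]]'
python3 - <<'E'
from h import *
o=ctrl.get_obs();s=snapshot('wrist');print(o['orientation'],o['tool_pos'])
x=s['image'][80:260,210:430];save(cv2.resize(x,None,fx=3,fy=3,interpolation=2),'w5z.png')
print(proj(s,[[.507,.1845,.073],[.507,.1845,.055],[.511,.1842,.048]],o))
E
```

```text
clock: 8.47
tool_pos: [0.5069, 0.1845, 0.1281]
orientation: [-90.0, -0.0, 51.3]
force: [0.3, -0.2, -0.7]
opening: 0.0418
[-8.99933527e+01 -4.85893438e-02  5.12565645e+01] [0.50691816 0.18446011 0.12810155]
[[322.1756202  208.20713419]
 [322.02064967 201.5685482 ]
 [317.59785829 202.12539507]]
```

View pics/w5z.png

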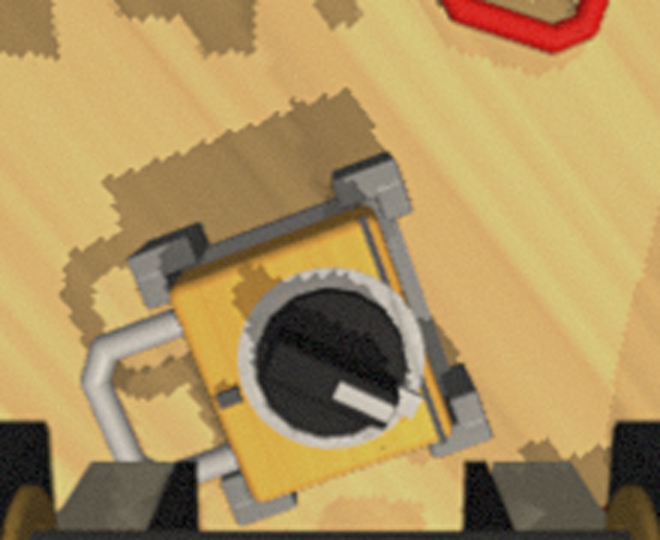

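```bash
cat >> h.py <<'E'
from scipy.optimize import least_squares
class S(dict):pass
def tri(obsl):
    # list of (s,o,px)
    A=[];b=[]
    for s,o,px in obsl:
        T=campose(s,o);p=cv2.undistortPoints(np.array(px,float).reshape(1,1,2),s['camera_matrix'],s['dist_coeffs'])[0,0]
        d=T[:3,:3]@np.r_[p,1];d/=np.linalg.norm(d);M=np.eye(3)-np.outer(d,d);A.append(M);b.append(M@T[:3,3])
    X=np.linalg.lstsq(np.vstack(A),np.hstack(b),rcond=None)[0]
    return X,[np.round(proj(s,[X],o)[0]-px,1) for s,o,px in obsl]
E
python3 - <<'E'
from h import *
s=snapshot('wrist')
O=lambda p,r:dict(tool_pos=np.array(p),orientation=np.array(r))
o2=O([.56115,.17233,.20140],[-90,.1,13.0]);o3=O([.50577,.18842,.12887],[-90.086,0,114.08]);o5=O([.50692,.18446,.12810],[-90,-.05,51.26])
f2=lambda x,y:(210+x/3-.33,30+y/3-.33);f3=lambda x,y:(230+x/3.7-.36,100+y/3.7-.36);f5=lambda x,y:(210+x/3-.33,80+y/3-.33)
t=lambda a,b,c:print(*tri([(s,o2,f2(*a)),(s,o3,f3(*b)),(s,o5,f5(*c))]))
t((365,368),(235,255),(229,397))
t((413,290),(335,350),(332,363))
t((424,296),(335,387),(336,389)) #strip inner end
t((345,478),(60,190),(95,375)) 
E
```

```text
[0.53410578 0.17533599 0.0486442 ] [array([-0.1,  1.4]), array([ 1.3, -0.1]), array([ 0.7, -0.1])]
[0.50777324 0.18434655 0.05049761] [array([0.1, 1.9]), array([ 1.8, -0.3]), array([ 0.7, -0.2])]
[0.50748623 0.18566208 0.07294429] [array([0. , 1.3]), array([ 1.5, -0.9]), array([1. , 0.5])]
[0.56828814 0.16901785 0.03920675] [array([-8.1, -4. ]), array([ 11.2, -10.4]), array([ 8.7, 23.7])]
```

```bash
python3 - <<'E'
from h import *
o=ctrl.get_obs();s=snapshot('scene');im=s['image'].copy()
Rm=R.from_euler('xyz',o['orientation'],degrees=True).as_matrix();P=o['tool_pos']
pts=[P,P+Rm[:,2]*.025,P-Rm[:,2]*.025,P-Rm[:,1]*.0188]
q=proj(s,pts);print(q,o['opening'])
x0,y0=int(q[0][0]-55),int(q[0][1]-55)
x=cv2.resize(im[y0:y0+100,x0:x0+110],None,fx=6,fy=6,interpolation=2)
x=cv2.convertScaleAbs(x,alpha=1.5)
for a in q: cv2.circle(x,tuple(int(v) for v in ((a-[x0,y0])*6+3)),4,(0,255,0),-1)
save(x,'s6.png')
E
```

```text
[[394.15282428 172.5096987 ]
 [401.12712132 168.07066923]
 [387.03691473 177.03923961]
 [395.20575614 166.84093519]] 0.04932763192675483
```

View pics/s6.png

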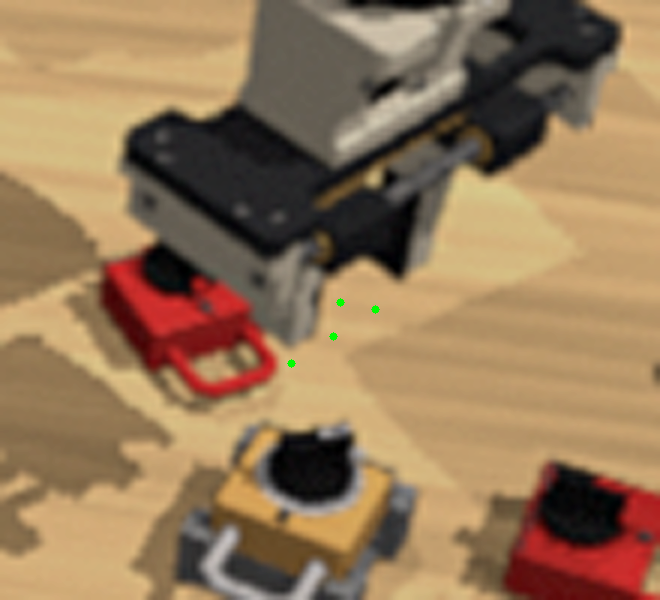

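```bash
python3 -m pendant '[[[0,0,0,0,0,0,0],[0,0,0,0,0,0,0],[0,0,0,0,0,0,0],[0,0,0,0,0,0,0],[0,0,0,0,0,0,0],[0,0,0,0,0,0,0],[0,0,0,0,0,0,0],[0,0,0,0,0,0,0],[0,0,0,0,0,0,0],[0,0,0,0,0,0,0]]]'
python3 - <<'E'
from h import *
o=ctrl.get_obs();s=snapshot('scene');im=s['image'].copy()
Rm=R.from_euler('xyz',o['orientation'],degrees=True).as_matrix();P=o['tool_pos']
pts=[P,P-Rm[:,1]*.0188]
q=proj(s,pts);print(q,o['opening'])
x0,y0=int(q[0][0]-55),int(q[0][1]-55)
x=cv2.resize(im[y0:y0+100,x0:x0+110],None,fx=6,fy=6,interpolation=2)
x=cv2.convertScaleAbs(x,alpha=1.5)
for a in q: cv2.circle(x,tuple(int(v) for v in ((a-[x0,y0])*6+3)),3,(0,255,0),-1)
save(x,'s7.png')
E
```

```text
clock: 9.45
tool_pos: [0.5071, 0.1844, 0.1277]
orientation: [-90.0, -0.0, 51.2]
force: [-0.2, -0.7, 0.3]
opening: 0.0016
[[394.31763842 172.50722842]
 [395.3696437  166.8274811 ]] 0.0016056501880303707
```

View pics/s7.png

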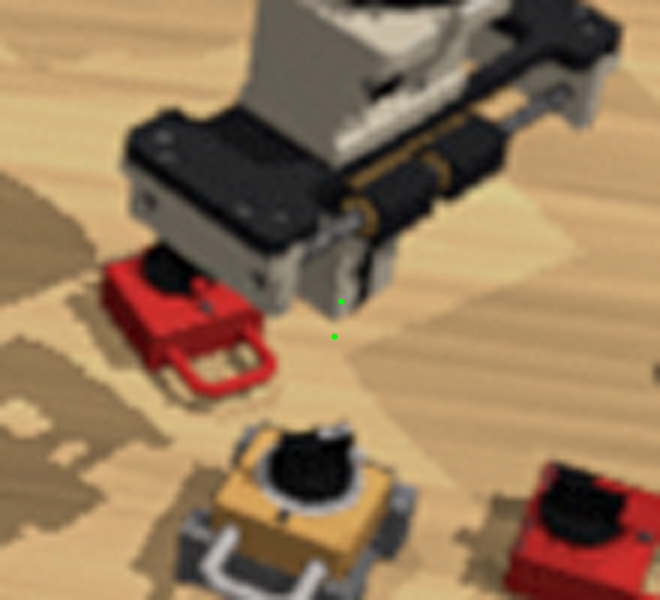

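```bash
python3 -m pendant '[[[0,0,0,0,-6.5,0,0.6],[0,0,0,0,-6.5,0,0.6],[0,0,0,0,-6.5,0,0.6],[0,0,0,0,-6.5,0,0.6],[0,0,0,0,-6.5,0,0.6],[0,0,0,0,-6.5,0,0.6],[0,0,0,0,-6.5,0,0.6],[0,0,0,0,-6.5,0,0.6],[0,0,0,0,-6.5,0,0.6],[0,0,0,0,-6.5,0,0.6],[0,3,0,0,0,0,0.6],[0,3,0,0,0,0,0.6]]]'
python3 -m pendant '[[[0,1,0,0,0,0,0.6],[0,1,0,0,0,0,0.6],[0,0,0,0,0,0,0.6],[0,0,0,0,0,0,0.6]]]'
```

```text
clock: 10.5
tool_pos: [0.5085, 0.1856, 0.0688]
orientation: [-90.3, -0.1, 116.2]
force: [0.6, 0.9, -1.4]
opening: 0.0523
clock: 10.83
tool_pos: [0.5075, 0.1846, 0.0481]
orientation: [-90.0, 0.0, 116.2]
force: [-0.1, -1.7, 1.1]
opening: 0.0523
```

```bash
python3 -m pendant '[[[0,0.5,0,0,0,0,0.6],[0,0,0,0,0,0,0.6],[0,0,0,0,0,0,0],[0,0,0,0,0,0,0],[0,0,0,0,0,0,0],[0,0,0,0,0,0,0],[0,0,0,0,0,0,0],[0,0,0,0,0,0,0],[0,0,0,0,0,0,0],[0,0,0,0,0,0,0],[0,0,0,0,0,0,0],[0,0,0,0,0,0,0]]]'
```

```text
clock: 11.83
tool_pos: [0.5072, 0.1846, 0.0427]
orientation: [-90.0, -0.0, 116.2]
force: [0.2, 0.3, -0.2]
opening: 0.0096
```

```bash
python3 -m pendant '[[[0,0,0,0,7,0,0],[0,0,0,0,7,0,0],[0,0,0,0,7,0,0],[0,0,0,0,7,0,0],[0,0,0,0,7,0,0],[0,0,0,0,7,0,0],[0,0,0,0,7,0,0],[0,0,0,0,7,0,0],[0,0,0,0,7,0,0],[0,0,0,0,7,0,0],[0,0,0,0,7,0,0],[0,0,0,0,0,0,0]]]'
python3 - <<'E'
from h import *
o=ctrl.get_obs();print(o['moment'],o['joint_pos']);s=snapshot('wrist');x=s['image'][80:330,170:470];save(cv2.resize(x,None,fx=2.4,fy=2.4,interpolation=2),'w8.png')
E
```

```text
clock: 12.83
tool_pos: [0.5069, 0.1846, 0.0427]
orientation: [-90.0, -0.0, 38.8]
force: [-1.9, 1.4, 1.4]
opening: 0.0093
[0.69331544 0.66129837 0.01977222] [ 4.08280900e+01  1.71675113e+01 -2.80214030e+01 -2.58101652e-02
 -4.48097870e+01 -9.19708502e+01]
```

View pics/w8.png

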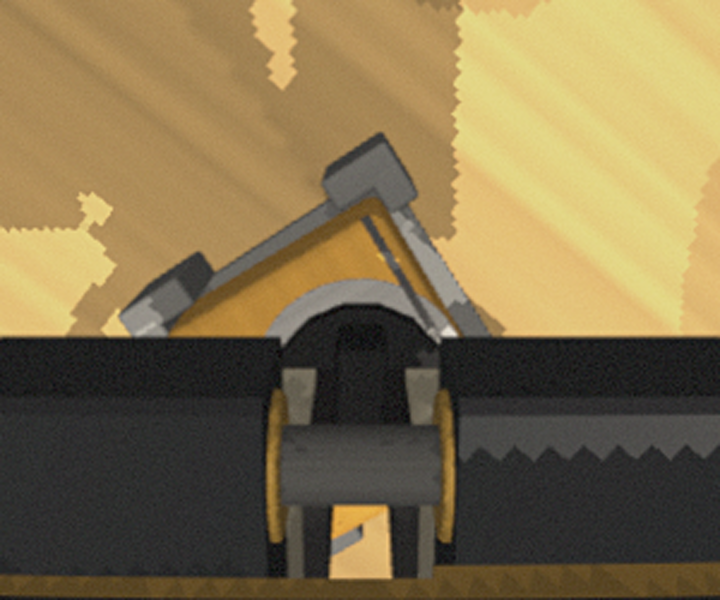

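The bar is gripped and turns with the tool, and the lock body stays in place. I'll continue the remaining 57°.

```bash
python3 -m pendant '[[[0,0,0,0,7,0,0],[0,0,0,0,7,0,0],[0,0,0,0,7,0,0],[0,0,0,0,7,0,0],[0,0,0,0,7,0,0],[0,0,0,0,7,0,0],[0,0,0,0,7,0,0],[0,0,0,0,7,0,0],[0,0,0,0,1,0,0],[0,0,0,0,0,0,0],[0,0,0,0,0,0,0]]]'
python3 -m pendant '[[[0,0,0,0,0,0,0.6],[0,0,0,0,0,0,0.6],[0,0,0,0,0,0,0.6],[0,0,0,0,0,0,0.6],[0,-3,0,0,0,0,0.6],[0,-3,0,0,0,0,0.7],[2,-3,0,0,0,0,1],[4,0,0,0,0,0,1],[3,0,0,0,0,0,1],[0,0,0,0,0,0,1],[0,0,0,0,0,0,1]]]'
python3 - <<'E'
from h import *
o=ctrl.get_obs();print(o['moment'],o['joint_pos']);s=snapshot('wrist');print(o['tool_pos'],o['orientation'])
x=s['image'][0:240,210:430];save(cv2.resize(x,None,fx=2.5,fy=2.5,interpolation=2),'w9.png')
E
```

```text
clock: 13.8
tool_pos: [0.5071, 0.1844, 0.0427]
orientation: [-90.0, -0.0, -17.5]
force: [-1.4, 2.5, 1.8]
opening: 0.0094
clock: 14.72
tool_pos: [0.5934, 0.156, 0.1319]
orientation: [-90.0, 0.0, -17.9]
force: [-0.1, -0.0, -0.3]
opening: 0.0773
[-0.05057972  0.04198862 -0.01906533] [ 3.29380124e+01  1.79181789e+01 -1.28831998e+01 -5.92275745e-03
 -5.92593499e+01 -1.40858855e+02]
[0.59343835 0.15597892 0.13187004] [-9.00438895e+01  4.22796480e-02 -1.79238893e+01]
```

View pics/w9.png

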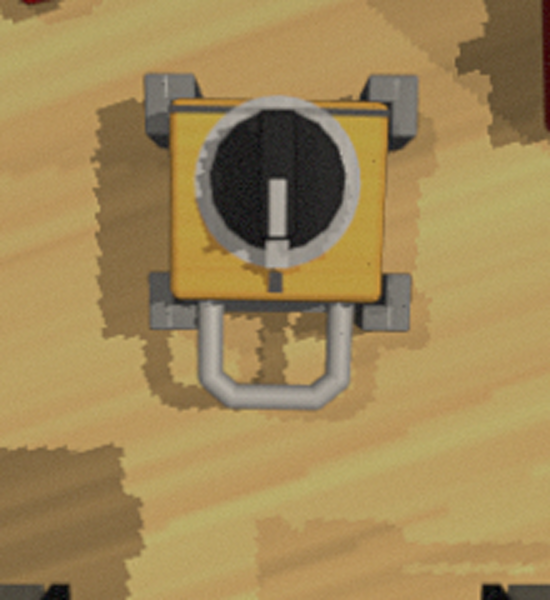

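```bash
python3 - <<'E'
from h import *
o=ctrl.get_obs();s=snapshot('wrist');print(campose(s,o)[:3,3])
f=lambda P:[(210+x/2.5-.3,0+y/2.5-.3) for x,y in P]
yaw=np.radians(-18);u=np.array([np.cos(yaw),np.sin(yaw)]);v=np.array([-u[1],u[0]])
c=ray(s,f([(172,99),(385,101),(383,301),(173,299)]),.048,o)[:,:2];ctr=c.mean(0);print('ctr',ctr,[np.linalg.norm(c[i]-c[(i+1)%4]) for i in range(4)])
TP=o['tool_pos'][:2]
L=lambda p:np.round(np.c_[(p[:,:2]-TP)@u,(p[:,:2]-TP)@v]*1000,1)
print('body rel TCP',L(c))
print('bow inner/outer/legs outer', L(ray(s,f([(276,386),(276,408),(199,340),(353,340)]),.032,o)))
print('posts front top .032',L(ray(s,f([(150,328),(197,328),(362,328),(410,329),(150,304),(410,304)]),.032,o)))
print('posts front bottom 0',L(ray(s,f([(150,328),(410,329)]),.0,o)))
print('dial',L(ray(s,f([(278,180)]),.055,o)))
x=s['image'][85:185,250:395];x=cv2.convertScaleAbs(x,alpha=1.3);save(cv2.resize(x,None,fx=5.5,fy=5.5,interpolation=2),'w10.png')
E
```

```text
[0.53048428 0.17537215 0.31440002]
ctr [0.51192889 0.18166883] [np.float64(0.05943201353551493), np.float64(0.055043024528916094), np.float64(0.061206447118940716), np.float64(0.05502283548300378)]
body rel TCP [[-112.2  -30.4]
 [-111.7   29.1]
 [ -56.7   29.9]
 [ -57.2  -31.3]]
bow inner/outer/legs outer [[-29.8  -1.3]
 [-22.8  -1.3]
 [-44.2 -25.3]
 [-44.2  22.7]]
posts front top .032 [[-47.9 -40.5]
 [-47.9 -25.9]
 [-47.9  25.4]
 [-47.7  40.4]
 [-55.2 -40.3]
 [-55.3  40.1]]
posts front bottom 0 [[-46.  -45. ]
 [-45.7  45.1]]
dial [[-89.7  -0.8]]
```

View pics/w10.png

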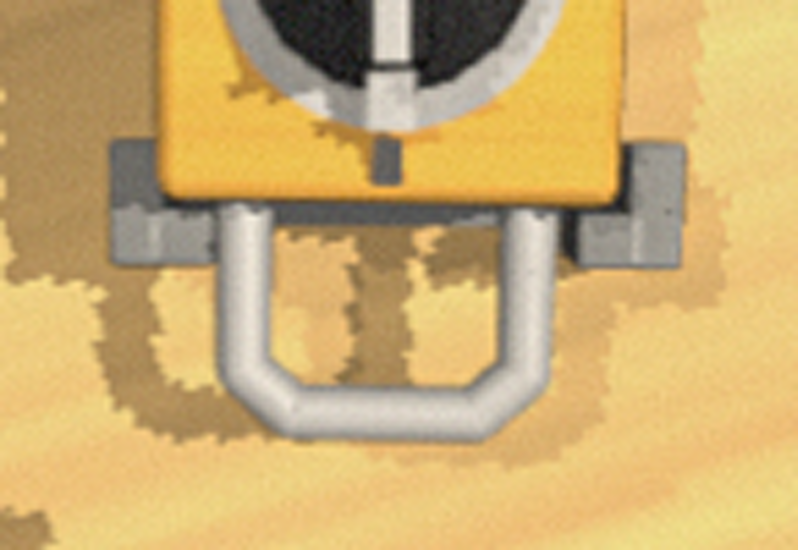

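```bash
python3 -m pendant '[[[-3.3,0,-0.1,0,0,0,1],[0,3,0,0,0,0,1],[0,3,0,0,0,0,1],[0,2,0,0,0,0,1],[0,0,0,0,0,0,1],[0,0,0,0,0,0,1]]]'
python3 - <<'E'
from h import *
o=ctrl.get_obs();s=snapshot('scene');im=s['image'].copy()
Rm=R.from_euler('xyz',o['orientation'],degrees=True).as_matrix();P=o['tool_pos']
q=proj(s,[P,P-Rm[:,1]*.018+Rm[:,2]*.044,P-Rm[:,1]*.018-Rm[:,2]*.044]);print(q,o['opening'],P)
x0,y0=int(q[0][0]-55),int(q[0][1]-65)
x=cv2.resize(im[y0:y0+100,x0:x0+110],None,fx=6,fy=6,interpolation=2)
x=cv2.convertScaleAbs(x,alpha=1.5)
for a in q: cv2.circle(x,tuple(int(v) for v in ((a-[x0,y0])*6+3)),3,(0,255,0),-1)
save(x,'s11.png')
E
```

```text
clock: 15.32
tool_pos: [0.5599, 0.166, 0.0524]
orientation: [-90.1, 0.1, -17.8]
force: [0.0, -0.2, 1.0]
opening: 0.0875
[[381.17870376 207.7180281 ]
 [398.68269779 209.35952121]
 [365.7764114  196.48977722]] 0.08750355548989458 [0.55988079 0.16595012 0.0523825 ]
```

View pics/s11.png

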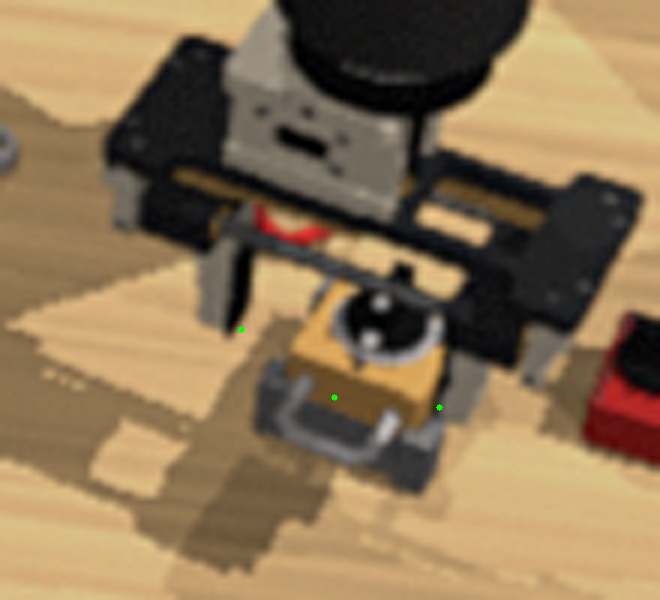

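```bash
python3 -m pendant '[[[0,1,0,0,0,0,1],[0,1,0,0,0,0,1],[0,0.5,0,0,0,0,1],[0,0,0,0,0,0,1]]]'
python3 -m pendant '[[[0,0.7,0,0,0,0,1],[0,0,0,0,0,0,1]]]'
python3 - <<'E'
from h import *
o=ctrl.get_obs();s=snapshot('scene');im=s['image'].copy()
x0,y0=330,150
x=cv2.resize(im[y0:y0+90,x0:x0+110],None,fx=6,fy=6,interpolation=2)
x=cv2.convertScaleAbs(x,alpha=1.5)
save(x,'s12.png');print(o['force'])
s=snapshot('wrist');save(s['image'],'w12.png')
E
```

```text
clock: 15.7
tool_pos: [0.5602, 0.1655, 0.0265]
orientation: [-90.1, 0.1, -17.9]
force: [-0.0, 0.9, 0.8]
opening: 0.0878
clock: 15.87
tool_pos: [0.5606, 0.1657, 0.0197]
orientation: [-90.0, 0.0, -17.8]
force: [-0.2, -0.7, -0.0]
opening: 0.0873
[-0.18326839 -0.65286334 -0.02338054]
```

View pics/s12.png

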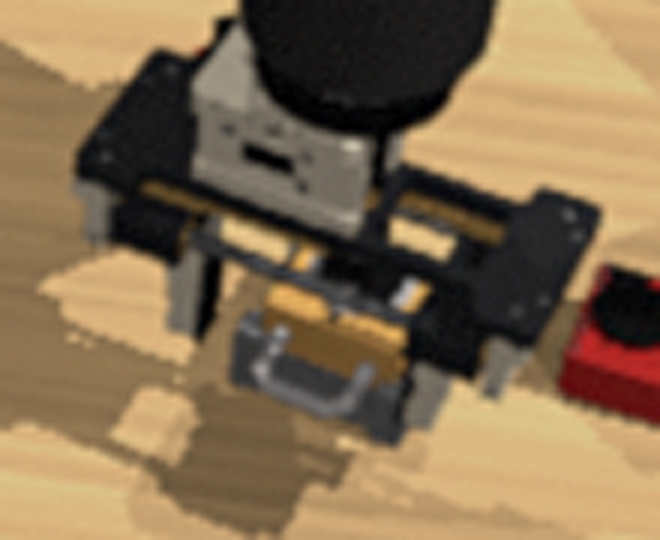

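View pics/w12.png

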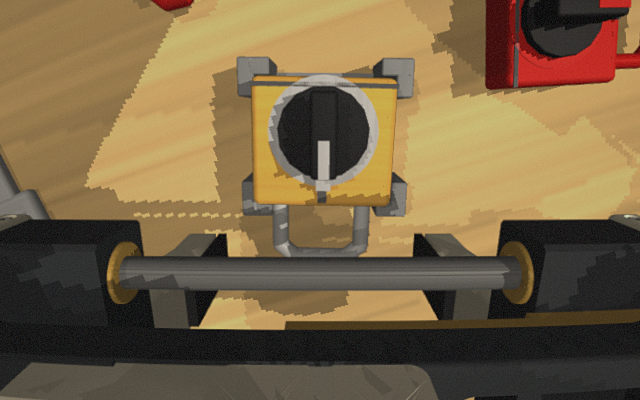

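```bash
python3 -m pendant '[[[0,0.6,0,0,0,0,1],[0,0.7,0,0,0,0,1],[0,0,0,0,0,0,1],[0,0,0,0,0,0,1]]]'
```

```text
clock: 16.3
tool_pos: [0.5606, 0.1657, 0.007]
orientation: [-90.1, 0.0, -17.8]
force: [0.8, 0.0, 0.2]
opening: 0.0878
```

```bash
python3 -m pendant '[[[0,0,0,0,0,0,0],[0,0,0,0,0,0,0],[0,0,0,0,0,0,0],[0,0,0,0,0,0,0],[0,0,0,0,0,0,0],[0,0,0,0,0,0,0],[0,0,0,0,0,0,0],[0,0,0,0,0,0,0],[0,0,0,0,0,0,0],[0,0,0,0,0,0,0]]]'
python3 - <<'E'
from h import *
s=snapshot('scene');im=s['image'].copy()
x0,y0=330,150
x=cv2.resize(im[y0:y0+90,x0:x0+110],None,fx=6,fy=6,interpolation=2)
x=cv2.convertScaleAbs(x,alpha=1.5)
save(x,'s13.png')
s=snapshot('wrist');save(s['image'],'w13.png')
E
```

```text
clock: 17.13
tool_pos: [0.561, 0.1661, 0.0078]
orientation: [-90.0, -0.0, -17.8]
force: [0.2, 0.0, 1.9]
opening: 0.0464
```

View pics/s13.png

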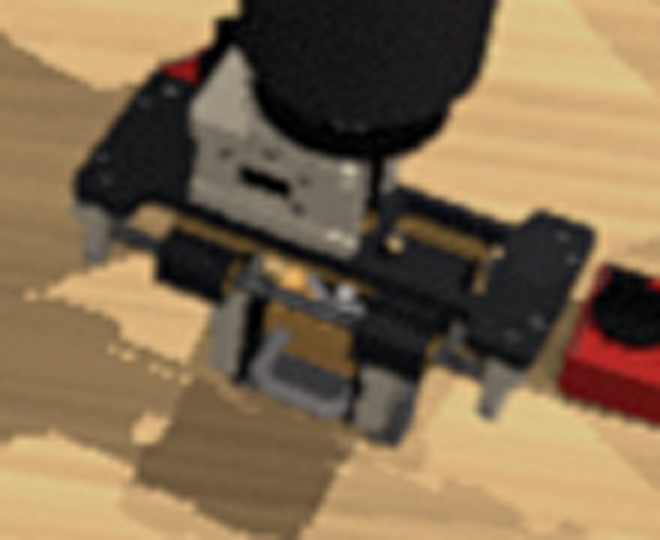

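View pics/w13.png

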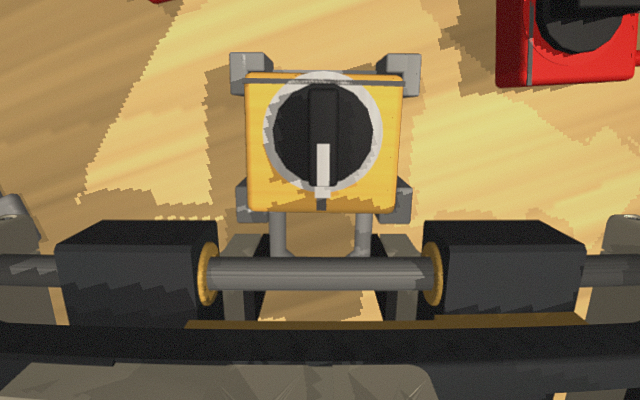

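```bash
python3 -m pendant '[[[0.3,0,0,0,0,0,0],[0.3,0,0,0,0,0,0],[0.3,0,0,0,0,0,0],[0.3,0,0,0,0,0,0],[0.3,0,0,0,0,0,0],[0.3,0,0,0,0,0,0],[0,0,0,0,0,0,0],[0,0,0,0,0,0,0]]]'
python3 - <<'E'
from h import *
s=snapshot('wrist');save(s['image'],'w14.png')
E
```

```text
clock: 17.9
tool_pos: [0.5787, 0.1602, 0.0077]
orientation: [-90.0, -0.0, -17.8]
force: [0.0, -1.5, 2.5]
opening: 0.0462
```

View pics/w14.png

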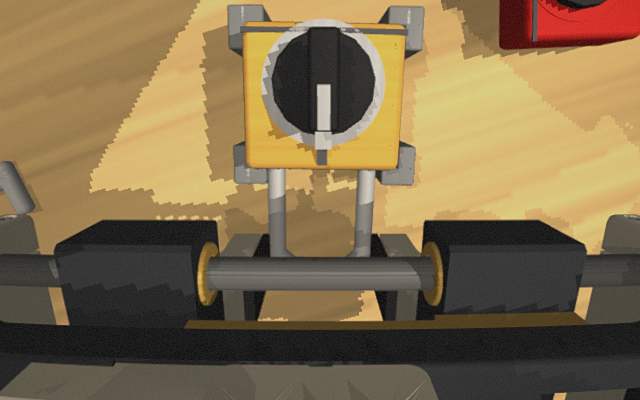

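The shackle is coming out and the body has stayed in place. I'll pull the last few millimetres to the stop.

```bash
python3 -m pendant '[[[0.2,0,0,0,0,0,0],[0.15,0,0,0,0,0,0],[0,0,0,0,0,0,0],[0,0,0,0,0,0,0],[0,0,0,0,0,0,0]]]'
```

```text
clock: 18.37
tool_pos: [0.5812, 0.1595, 0.0076]
orientation: [-90.0, 0.0, -17.8]
force: [-2.9, 0.4, 1.1]
opening: 0.0459
```

```bash
python3 -m pendant '[[[0,0,0,0,0,0,1],[0,0,0,0,0,0,1],[0,0,0,0,0,0,1],[0,0,0,0,0,0,1],[0,0,0,0,0,0,1],[0,-2,0,0,0,0,1],[0,-3,0,0,0,0,1],[0,-4,0,0,0,0,1],[1.5,-3,0,0,0,0,1],[0,0,0,0,0,0,1],[0,0,0,0,0,0,1]]]'
python3 - <<'E'
from h import *
o=ctrl.get_obs();s=snapshot('wrist');save(s['image'],'w15.png');print(o['tool_pos'],o['orientation'])
x=s['image'][0:240,210:430];save(cv2.resize(x,None,fx=2.5,fy=2.5,interpolation=2),'w15z.png')
E
```

```text
clock: 19.28
tool_pos: [0.5975, 0.1554, 0.1301]
orientation: [-89.8, -0.2, -17.9]
force: [-0.7, 0.1, -1.1]
opening: 0.0875
[0.5975149  0.15544218 0.13010261] [-89.78868327  -0.19211248 -17.85553347]
```

View pics/w15z.png

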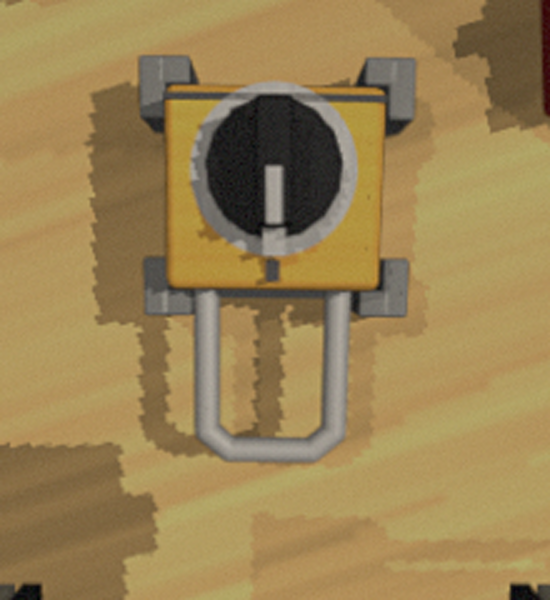

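```bash
python3 - <<'E'
from h import *
o=ctrl.get_obs();s=snapshot('wrist')
f=lambda P:[(210+x/2.5-.3,0+y/2.5-.3) for x,y in P]
yaw=np.radians(-17.9);u=np.array([np.cos(yaw),np.sin(yaw)]);v=np.array([-u[1],u[0]]);TP=o['tool_pos'][:2]
L=lambda p:np.round(np.c_[(p[:,:2]-TP)@u,(p[:,:2]-TP)@v]*1000,1)
b=L(ray(s,f([(167,86),(383,87),(380,289),(168,288)]),.048,o));print(b,b.mean(0))
print('bow outer',L(ray(s,f([(271,462)]),.032,o)),'dial',L(ray(s,f([(274,166)]),.055,o)))
# hasp & isolator from top cam
s=snapshot('top');x=s['image'][150:250,340:450];save(cv2.resize(x,None,fx=6,fy=6,interpolation=2),'t16.png')
E
```

```text
[[-114.8  -30.9]
 [-114.5   28.3]
 [ -60.    28.8]
 [ -60.3  -32. ]] [-87.4   -1.45]
bow outer [[-5.9 -2.6]] dial [[-92.8  -1.6]]
```

View pics/t16.png

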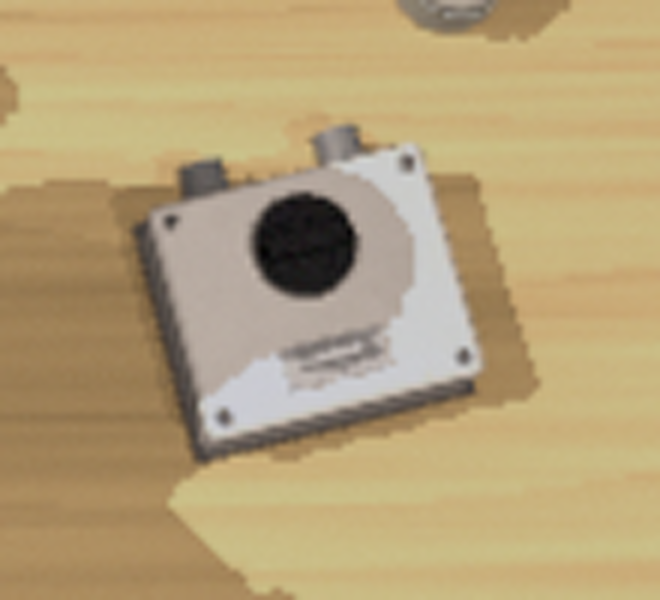

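```bash
python3 -m pendant '[[[-3.6,0,-0.1,0,0,0,1],[-3.6,0,0,0,0,0,1],[-1.4,1,0,0,0,0,1],[0,3,0,0,0,0,1],[0,2,0,0,0,0,1],[0,0,0,0,0,0,1],[0,0,0,0,0,0,1]]]'
python3 - <<'E'
from h import *
s=snapshot('top')
f=lambda P:[(340+x/6-.4,150+y/6-.4) for x,y in P]
c=ray(s,f([(150,205),(415,145),(480,372),(203,437)]),.06)[:,:2];m=c.mean(0)
print([np.linalg.norm(c[i]-c[(i+1)%4]) for i in range(4)])
ex=c[0]+c[1]-c[2]-c[3];ey=c[0]+c[3]-c[1]-c[2];y1=np.arctan2(ex[1],ex[0]);y2=np.arctan2(-ey[0],ey[1]);print(m,np.degrees([y1,y2]))
y=(y1+y2)/2;u=np.array([np.cos(y),np.sin(y)]);print('hasp',m-.035*u,'handle',m+.022*u,ray(s,f([(305,245)]),.08),'hasp px',proj(s,[[*(m-.035*u),.081]])) 
o=ctrl.get_obs();s=snapshot('wrist');save(s['image'],'w16.png')
E
```

```text
clock: 20.02
tool_pos: [0.5125, 0.1795, 0.0663]
orientation: [-90.2, 0.1, -17.8]
force: [0.7, -0.0, 1.0]
opening: 0.0877
[np.float64(0.13398479525235985), np.float64(0.11636468232931145), np.float64(0.13836583704331484), np.float64(0.11717381724120408)]
[ 0.54885678 -0.19189181] [12.07116747 12.16096   ]
hasp [ 0.51463643 -0.19923806] handle [ 0.57036672 -0.18727418] [[ 0.56691111 -0.18690931  0.08      ]] hasp px [[395.45418361 208.15404995]]
```

View pics/w16.png

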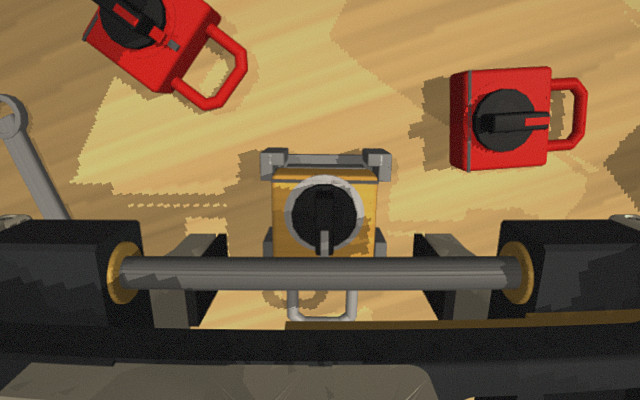

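```bash
python3 -m pendant '[[[0.2,1.5,0.15,0,0,0,1],[0,1.5,0,0,0,0,1],[0,1.3,0,0,0,0,1],[0,0.7,0,0,0,0,1],[0,0.4,0,0,0,0,1],[0,0,0,0,0,0,1]]]'
```

```text
clock: 20.62
tool_pos: [0.5161, 0.181, 0.0137]
orientation: [-90.0, 0.0, -17.8]
force: [0.5, -0.6, 0.0]
opening: 0.088
```

```bash
python3 -m pendant '[[[0,0,0,0,0,0,0],[0,0,0,0,0,0,0],[0,0,0,0,0,0,0],[0,0,0,0,0,0,0],[0,0,0,0,0,0,0],[0,0,0,0,0,0,0],[0,0,0,0,0,0,0]]]'
```

```text
clock: 21.2
tool_pos: [0.5162, 0.1813, 0.0141]
orientation: [-90.0, -0.0, -17.8]
force: [-1.3, 0.3, 5.2]
opening: 0.0612
```

```bash
python3 -m pendant '[[[0,0,0,0,0,0,0],[0,0,0,0,0,0,0],[0,-0.5,0,0,0,0,0],[0,-1,0,0,0,0,0],[0,-1,0,0,0,0,0],[0,0,0,0,0,0,0],[0,0,0,0,0,0,0]]]'
python3 - <<'E'
from h import *
o=ctrl.get_obs();s=snapshot('wrist');save(s['image'],'w17.png')
s=snapshot('scene');im=s['image'].copy()
x0,y0=330,130
x=cv2.resize(im[y0:y0+100,x0:x0+110],None,fx=6,fy=6,interpolation=2)
x=cv2.convertScaleAbs(x,alpha=1.5)
save(x,'s17.png')
E
```

```text
clock: 21.78
tool_pos: [0.5161, 0.1811, 0.0395]
orientation: [-89.9, -0.0, -17.8]
force: [-0.3, -0.2, -3.7]
opening: 0.0617
```

View pics/s17.png

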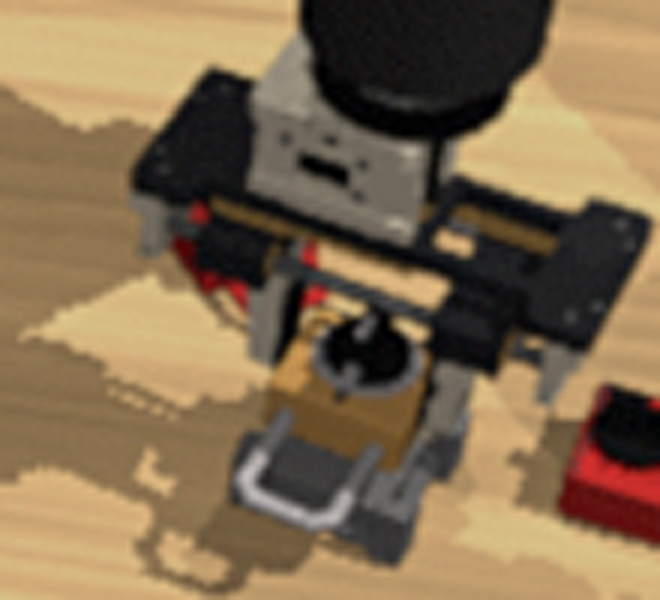

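View pics/w17.png

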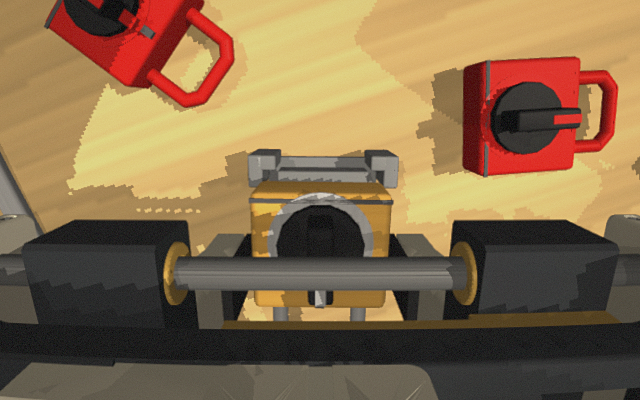

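```bash
python3 -m pendant '[[[0,-1.5,0,0,0,0,0],[0,-2.5,0,0,0,0,0],[0,-2.5,0,0,0,0,0],[0,-2.5,0,0,0,0,0],[0,-2.5,0,0,0,0,0],[0,-1,0,0,0,0,0],[0,0,0,0,0,0,0]]]'
python3 -m pendant '[[[0.1,0,-1,0,0,0,0],[0.2,0,-2,0,0,0,0],[0.3,0,-2.5,0,0,0,0],[0.3,0,-3,0,0,0,0],[0.3,0,-3,0,0,0,0],[0.3,0,-3,0,0,0,0],[0.3,0,-3,0,0,0,0],[0.3,0,-3,0,0,0,0],[0.3,0,-3,0,0,0,0],[0.3,0,-2.5,0,0,0,0],[0.3,0,-2,0,0,0,0],[0.2,0,-1,0,0,0,0]]]'
python3 - <<'E'
from h import *
o=ctrl.get_obs();s=snapshot('top');x=s['image'][130:270,310:470];save(cv2.resize(x,None,fx=4.5,fy=4.5,interpolation=2)[:600],'t18.png')
s=snapshot('scene');x=s['image'][110:230,170:330];save(cv2.convertScaleAbs(cv2.resize(x,None,fx=4.5,fy=4.5,interpolation=2),alpha=1.3),'s18.png')
E
```

```text
clock: 22.47
tool_pos: [0.5171, 0.1817, 0.1657]
orientation: [-89.8, -0.1, -17.8]
force: [1.1, -0.0, -4.3]
opening: 0.0617
clock: 23.47
tool_pos: [0.455, -0.107, 0.1615]
orientation: [-90.1, 0.2, -17.9]
force: [0.3, -0.4, -3.9]
opening: 0.0619
```

View pics/t18.png

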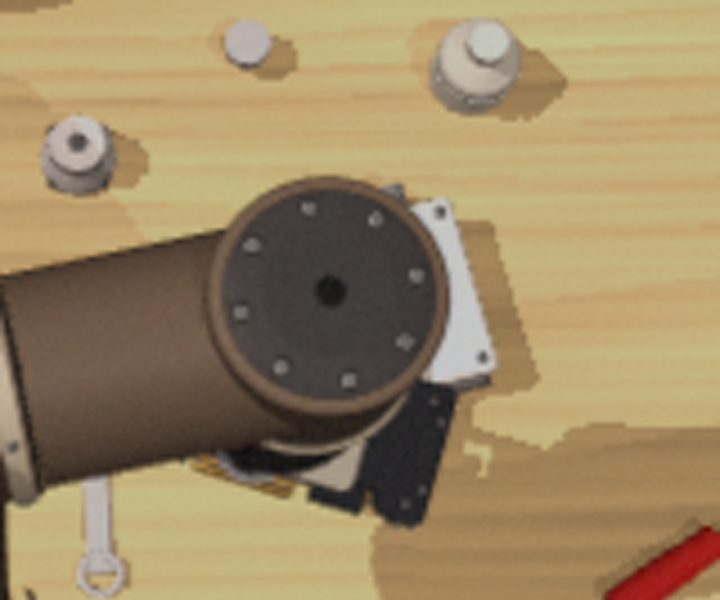

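View pics/s18.png

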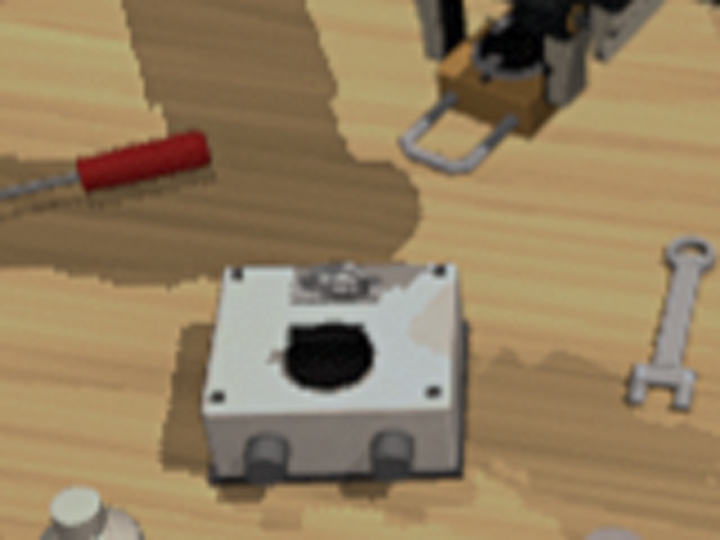

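```bash
python3 - <<'E'
from h import *
s=snapshot('scene');print('hasp from scene',ray(s,[(245.1,171)],.081),proj(s,[[.5146,-.1992,.081]]))
E
python3 -m pendant '[[[0.2,0,-1.5,0,0,0,0],[0.3,0,-2,0,0,0,0],[0.3,0,-2,0,0,0,0],[0.1,0,-1.5,0,0,0,0],[0,1,0,0,0,0,0],[0,1.5,0,0,0,0,0],[0,1,0,0,0,0,0],[0,0,0,0,0,0,0],[0,0,0,0,0,0,0],[0,0,0,0,0,0,0]]]'
python3 - <<'E'
from h import *
o=ctrl.get_obs();s=snapshot('scene');im=cv2.convertScaleAbs(cv2.resize(s['image'][110:230,170:330],None,fx=4.5,fy=4.5,interpolation=2),alpha=1.3)
Rm=R.from_euler('xyz',o['orientation'],degrees=True).as_matrix();P=o['tool_pos'];bow=P+Rm[:,0]*.076-Rm[:,1]*.018
print('bow est',bow,proj(s,[bow]))
save(im,'s19.png');w=snapshot('wrist');save(w['image'],'w19.png')
E
```

```text
hasp from scene [[ 0.52863151 -0.19415478  0.081     ]] [[244.87988839 167.1348117 ]]
clock: 24.45
tool_pos: [0.4452, -0.1738, 0.1289]
orientation: [-90.0, -0.0, -17.8]
force: [-0.2, -0.0, -4.6]
opening: 0.0613
bow est [ 0.51760551 -0.19699101  0.14693721] [[242.29180654 148.58897841]]
```

View pics/s19.png

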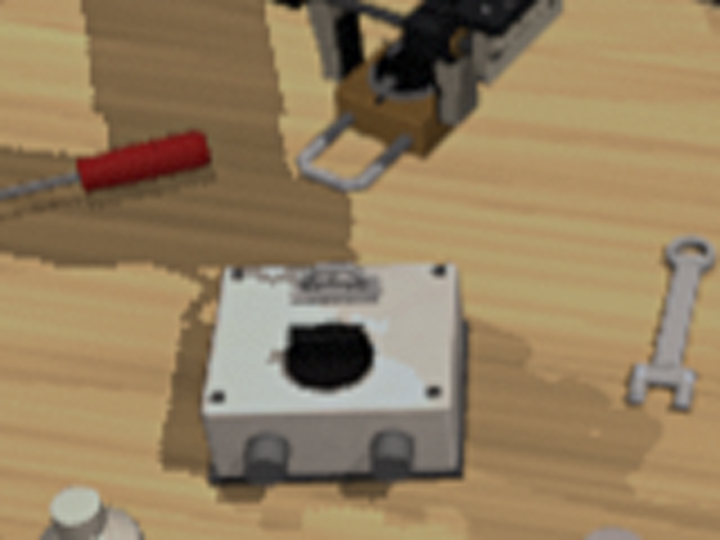

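View pics/w19.png

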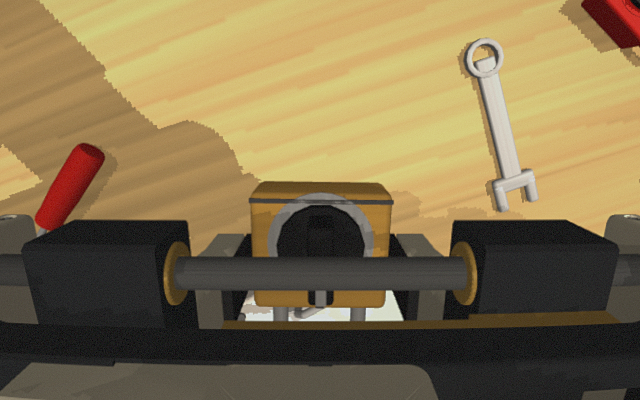

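```bash
python3 -m pendant '[[[0,0,0,0,0,0,0],[0,0,0,0,0,0,0],[0,0,0,0,0,0,0]]]'; python3 -c "
from plant import ctrl
print(ctrl.close_job())"
```

```text
clock: 24.8
tool_pos: [0.4449, -0.1742, 0.129]
orientation: [-90.0, -0.0, -17.8]
force: [-0.1, -0.1, -3.5]
opening: 0.0618
the job is handed in; nothing more can be done
None
```

I handed the job in at 24.8 s, with the open padlock held above the hasp staple. No verdict was reported.

- **Dial:** I turned it about 134° clockwise in one grip. The wrist picture afterwards showed the pointer lined up with the index mark.
- **Shackle:** I gripped it across both legs and pulled about 21 mm. The picture put the bow's outer edge at lock x ≈ 81.5 mm, so it is roughly 19.5 to 20 mm open.
- **Presenting:** I gripped the body across its 62 mm width, lifted it level and carried it to the isolator.

**Last checks**
- The gripper opening is steady at 61–62 mm and the load is about 4 N, so the lock is held. The tool is still and level.
- The bow is estimated at (0.518, -0.197, 0.147). The staple top is at about (0.515, -0.199, 0.081), so the bow is a few millimetres off sideways and about 66 mm above it.
- The pictures show nothing touching the lock but the gripper. The final pictures, which show only part of the bench, show no other thing moved.

**What failed or disagreed**
- The first grip on the dial closed on air just above the bar. The fingertips sit about 18 mm behind the stated TCP. I allowed for that in every later grip.
- The scene camera sits about 2 px off the computed positions, for the bow and the staple alike. One reading of it put the staple about 14 mm further out than the top camera did, which is still inside the tolerance.

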